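# Lever open the blue slide case

### The arm

A 7-joint arm with a two-finger parallel gripper is mounted at the origin on a cart in front of the work surface, level with it; the furniture and walls round the work are solid. World frame = base frame: x ahead of the robot, y to its left, z up, the work surface at z = 0. Lengths are in m, angles in rad, forces in N, time in s.
With the tool pointing down it reaches from about 0.4 to 0.85 m from the base axis. Payload 10.4 kg.
Tool frame: the origin (TCP) lies midway between the tips of the shut fingers; the grasp point (between the pads) lies 19 mm behind it; z points along the fingers, y is the line along which they close (so a half turn about z gives the same grasp; the last joint's range is limited). The gripper opens to 87 mm and grips with 3 to 60 N. Pads are 19 mm wide; open, the fingers measure 117 mm over their backs; the gripper's body (75 mm by 190 mm) begins 51 mm behind the grasp point.
Start: joints at [-1.358, 0.332, -0.065, 1.46, 0.022, 1.35, -0.088], TCP at [0.146, 0.608, 0.223] pointing down, gripper open.
Joint ranges: [-2.6, 2.6], [-0.5, 2.12], [-1.47, 1.34], [0.16, 2.42], [-1.27, 4.41], [0.06, 2.06], [-2.6, 2.6]. Speed limits (rad/s): [2.22, 2.22, 2.79, 2.79, 3.14, 3.14, 3.14].

### API

Orientations are given as a unit quaternion [x, y, z, w].
In Python, from bench import sensors, eyes, order gives the robot as it stands.
- The arm moves only by the tool arm_command, never from a script. Its argument "steps" is a list of rows, each an object with "rot": the turn, a rotation vector about the world's x, y, z in degrees, a list of three; "slide": the shift along the world's x, y, z in m, a list of three; "grip": the opening, from 0 (shut) to 1 (fully open). A call has exactly 8 rows; each row shifts and turns the commanded pose from where the row before left it; what a row does not reach is not made up. A row lasts 1/8 s, in which the tool goes at most 62.5 mm and 10.7 degrees, less where a joint would pass 70% of its speed; a pose out of reach is approached as far as the arm can. A call with a gripper value outside its range is refused whole. The fingers move at their own pace and stop on an object; "newtons" is the grip in N (left out, the last holds). Time passes only in rows, so rows that do not move let the fingers close, or fill a call up. It gives the time, the measured TCP pose, the force, the opening and the grip force at its end, in the units of the state.
- sensors.read_state(): the state, without advancing time (a new reading comes with each control period).
- eyes.camera(name): name is "side" or "top" or "wrist"; returns a dict with "pixels" (384x512x3 uint8, red, green, blue), "intrinsics" (3x3 intrinsics, pixels), "pose" (4x4, takes a point from camera to world coordinates). Camera axes: x right, y down, z forward; pixel columns grow to the right and rows downward; lengths in m; the calibration is good to about 2 mm. A picture is of the moment at which its call begins. There is no depth.
- order.close_job(): hands the job in; it is judged then, once.
Trained networks look in a picture, given as the dict that the camera call returned (one of the last four; its "shot" number tells which), for a name from the list of things; names that differ only in an ending like _2 or _b are one class to them, and where a whole thing is asked for, a point or a joint stands for the part that bears it (a point fixed in the world has none). Each returns a list of dicts, best first, with "conf" (0 to 1); they miss things now and then, are a little off and sometimes report something else, mostly with a low value. They report only what shows in the picture. A call takes as long as a camera call. They do not tell look-alikes from the thing itself.
- eyes.look_for(name, picture): "bbox" ([left, top, right, bottom] in pixels, round what is visible of it).
The state is a dict: "time": time; "joint_positions": joint angles; "joint_vel": joint speeds; "joint_torque": joint torques, N m; "ee_pos": TCP position; "eef_rot": TCP orientation; "ft_force": force on the tool from outside, world axes, zero at the start; "torque": the same for the moment, N m; "width": finger opening in m; "grip_force": force on a finger pad.
Only numpy, scipy, OpenCV 4.12 (cv2) and the standard library are available. Lean on these libraries where they do the work, as an engineer would, in place of code of your own. Each camera call takes 0.05 s, during which the arm holds its last target. There are 200 camera calls.

### The job

Pick up the flat pry tool by its yellow handle, slip its steel blade under the front tab of the slide case with the blue lid, and lever that lid up until it stands open by itself, at least 45 degrees. Use only the tool on the case, not the gripper, and leave the orange-lidded case shut. Then lay the tool flat on the worktop again and let go.

Things in the scene. Friction and masses are not known exactly. Their poses are not given: they have to be found in the camera images.
- pry_tool: Loose flat pry tool, 60 g, lying on the worktop. Origin: centre of the handle's underside; x towards the blade, z up. Yellow handle 90 long (x -45 to 45 mm), 20 wide, 16 thick. Steel blade 18 wide, 2.5 thick, mid-plane at z = 8 mm, runs to its square tip at x = 100 mm. Grip it across the 20 mm width near x = 20 mm.
- blue_case: Grey slide case with a blue lid, fixed; its twin has an orange lid, either may be on the left. Origin: centre of its underside; z up, front faces -x. Base 76 deep (x), 100 wide, 36 high, front wall at x = -38 mm. In front a ledge 60 wide sticks out to x = -54 mm, top at z = 20 mm. The blade goes level into the 16 mm gap between ledge and lid tab, up to 18 mm deep.
- blue_lid (a joint): Angle of the blue lid, rad: 0 shut, grows as its front swings up and back, stop at 1.4. Hinge line along the case's y at x = 40, z = 36 mm of the case. Panel 8 mm thick; its tab, 52 wide (y -26 to 26 mm), overhangs the front to x = -57 mm, underside at z = 36.5 mm when shut. Stiff hinge (0.08 Nm friction, about 1 N at the tab): stays where left.
- orange_lid (a joint): Angle of the orange lid, rad, on the other case, which has the same shape: 0 shut. It must stay shut.
Not all that is in view belongs to the job. Leave any red look-alike of the blue_case alone.

How it is judged:
By the outcome, as a careful person would: the job done as asked, in the order asked, and still so for the second after the job is handed in, with the robot touching nothing.
It also fails if it takes over 53 s, if anything falls off the work surface, if the arm or the gripper's body presses on something with over 40 N, if the wrist force passes 120 N, or if a joint passes its speed limit or range.

## Working session

There is one attempt and no reset: what is moved stays moved. The work goes in short steps, Python scripts to look and compute and a tool call to move; the robot and the scene stay as the last step left them, time stands still between calls to the robot, and variables do not carry over. Pictures are saved under pics/ and viewed, at most 10 in all, crops included, and the job is handed in when it is done.

Besides the shell and the picture viewer there is one more tool, called after "Emit:" in YAML: its name, and indented under it one key for each argument. arm_command: Moves the arm, as the interface text tells. Its arguments: {"type":"object","properties":{"steps":{"type":"array","items":{"type":"object","properties":{"rot":{"type":"array","items":{"type":"number"}},"slide":{"type":"array","items":{"type":"number"}},"grip":{"type":"number"}}}},"newtons":{"type":"number"}},"required":["steps"]}

```bash
mkdir -p pics; ls
python3 - <<'E'
from bench import sensors, eyes, order
import cv2, numpy as np
s=sensors.read_state(); print(s['time'],s['ee_pos'],s['eef_rot'],s['width'])
for n in ("side","top"):
    p=eyes.camera(n); cv2.imwrite(f"pics/{n}0.png",p["pixels"][...,::-1]); np.savez(f"{n}0.npz",K=p["intrinsics"],T=p["pose"],im=p["pixels"])
    print(n,p["intrinsics"].tolist(),np.round(p["pose"],4).tolist())
    for t in ("pry_tool","blue_case","blue_lid","orange_lid"): print(t,[(d["bbox"],round(d["conf"],2)) for d in eyes.look_for(t,p)])
E
```

```text
pics
0.0 [0.14590804 0.60732088 0.22172719] [ 1.17597322e-01  9.93061097e-01 -7.25133908e-04 -5.23201974e-05] 0.08708977291985759
side [[360.9714452677941, 0.0, 251.83690880194175], [0.0, 360.9714452677941, 189.74754620182165], [0.0, 0.0, 1.0]] [[-0.9954, -0.0598, 0.0755, 0.4776], [-0.0962, 0.6539, -0.7505, 0.7369], [-0.0045, -0.7542, -0.6566, 0.6235], [0.0, 0.0, 0.0, 1.0]]
pry_tool [([255.2, 261.0, 323.6, 287.0], 0.57)]
blue_case [([230.9, 289.9, 288.4, 358.4], 0.81), ([233.9, 171.6, 275.3, 213.6], 0.79), ([280.6, 141.8, 327.1, 180.9], 0.79)]
blue_lid [([232.4, 290.4, 292.9, 348.8], 0.93), ([231.9, 170.4, 280.4, 204.1], 0.87), ([287.3, 144.5, 326.5, 164.4], 0.77)]
orange_lid [([243.0, 124.6, 279.0, 143.3], 0.82)]
top [[398.9888506532501, 0.0, 257.35387056338044], [0.0, 398.9888506532501, 187.9555533554957], [0.0, 0.0, 1.0]] [[0.0213, -0.9914, 0.1293, 0.3462], [-0.9997, -0.0225, -0.0078, 0.0945], [0.0107, -0.1291, -0.9916, 1.2788], [0.0, 0.0, 0.0, 1.0]]
pry_tool [([187.3, 188.0, 204.8, 227.5], 0.79)]
blue_case [([290.7, 202.7, 329.6, 237.0], 0.97), ([137.6, 172.4, 173.9, 207.6], 0.97), ([250.4, 163.9, 287.1, 198.1], 0.61)]
blue_lid [([292.7, 204.2, 331.3, 236.2], 0.77), ([249.4, 160.8, 284.0, 197.0], 0.66), ([135.2, 172.5, 170.4, 205.1], 0.6), ([328.4, 163.3, 360.5, 192.3], 0.44)]
orange_lid [([327.8, 160.8, 360.7, 193.6], 0.93)]
```

Run:
```python
import cv2
a=cv2.imread('pics/top0.png')[130:260,110:390]; cv2.imwrite('pics/top0c.png',cv2.resize(a,(784,364),interpolation=cv2.INTER_CUBIC))
a=cv2.imread('pics/side0.png')[100:384,180:400]; cv2.imwrite('pics/side0c.png',cv2.resize(a,None,fx=2.1,fy=2.1,interpolation=cv2.INTER_CUBIC))
```

```text
(no output)
```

View pics/top0c.png

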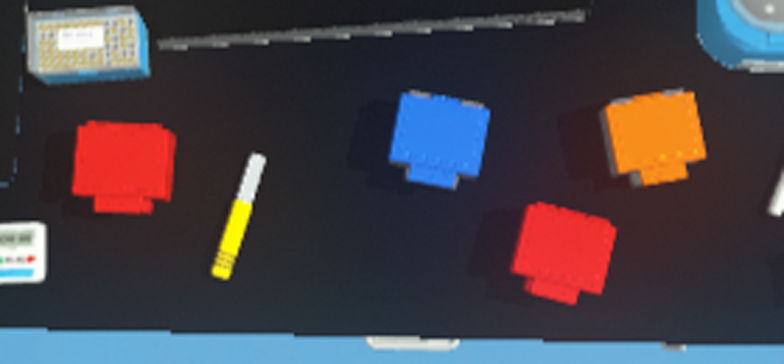

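View pics/side0c.png

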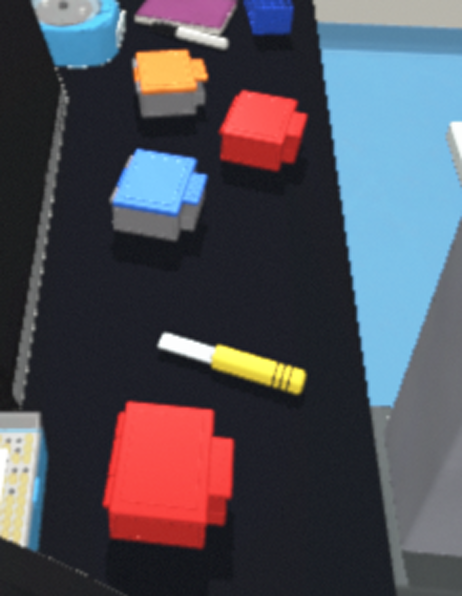

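Top view: robot at the bottom. The blue case (crop 440,138) has its tab toward the robot, a red look-alike sits front-right of it (565,250), and the tool is left of it with its blade pointing away from the robot. Next I fit poses by silhouette.

```bash
cat > fit.py <<'E'
import cv2, numpy as np
from scipy.optimize import minimize
def box(x0,x1,y0,y1,z0,z1): return np.array([[x,y,z] for x in(x0,x1) for y in(y0,y1) for z in(z0,z1)])/1000
LID=[box(-38,40,-50,50,36.5,44.5),box(-57,-38,-26,26,36.5,44.5)]
HAND=[box(-45,45,-10,10,0,16)]
BLADE=[box(45,100,-9,9,6.75,9.25)]
def proj(P,K,T):
    q=(P-T[:3,3])@T[:3,:3]; return (q[:,:2]/q[:,2:])@np.diag([K[0,0],K[1,1]])+K[:2,2]
def render(boxes,pose,K,T,S=4,shape=(384,512)):
    c,s=np.cos(pose[2]),np.sin(pose[2]); R=np.array([[c,-s,0],[s,c,0],[0,0,1]])
    m=np.zeros((shape[0]*S,shape[1]*S),np.uint8)
    for b in boxes:
        P=b@R.T+[pose[0],pose[1],0]
        uv=(proj(P,K,T)+.5)*S
        h=cv2.convexHull(np.round(uv*16).astype(np.int32)); cv2.fillConvexPoly(m,h,255,shift=4)
    return cv2.resize(m,shape[::-1],interpolation=cv2.INTER_AREA)/255.
def hue(im,lo,hi,smin=100,vmin=60):
    h=cv2.cvtColor(im,cv2.COLOR_RGB2HSV); return cv2.inRange(h,(lo,smin,vmin),(hi,255,255))
def keep(m,bb,pad=4):
    o=np.zeros_like(m); l,t,r,b=[int(v) for v in bb]; sl=np.s_[max(t-pad,0):b+pad,max(l-pad,0):r+pad]; o[sl]=m[sl]; return o/255.
def fit(boxes,views,x0):
    f=lambda p:sum(np.abs(render(boxes,p,K,T)-m).sum()/m.sum() for m,K,T in views)
    sim=np.array([x0]*4,float); sim[1,0]+=.02; sim[2,1]+=.02; sim[3,2]+=.2
    best=None
    for k in range(3):
        r=minimize(f,x0 if best is None else best.x,method='Nelder-Mead',options=dict(initial_simplex=sim if best is None else best.x+np.vstack([np.zeros(3),np.diag([.006,.006,.06])]),xatol=1e-5,fatol=1e-5,maxiter=200))
        best=r
    return best.x,best.fun
def ground(u,v,K,T,z):
    d=T[:3,:3]@np.array([(u-K[0,2])/K[0,0],(v-K[1,2])/K[1,1],1]); return T[:3,3]+d*(z-T[2,3])/d[2]
E
python3 - <<'E'
from fit import *
V={n:np.load(n+'0.npz') for n in('side','top')}
J={'blue':(LID,100,130,{'side':(230,170,282,205),'top':(248,160,286,198)},.04),
   'tool':(HAND,20,35,{'side':(255,255,330,290),'top':(180,185,210,232)},.01)}
for k,(B,lo,hi,bb,z) in J.items():
    vs=[]
    for n in V: vs.append((keep(hue(V[n]['im'],lo,hi),bb[n]),V[n]['K'],V[n]['T']))
    m=vs[1][0]; ys,xs=np.nonzero(m); g=ground(xs.mean(),ys.mean(),*vs[1][1:],z)
    for v in (vs,vs[:1],vs[1:]):
        p,f=fit(B,v,[g[0],g[1],-.2]); print(k,np.round(p[:2],4),round(np.degrees(p[2]),2),round(f,3),v[0][0].sum())
E
```

```text
blue [0.5403 0.0556] -9.44 0.165 1084.0
blue [0.5401 0.0538] -10.29 0.067 1084.0
blue [0.5405 0.0574] -9.41 0.08 976.0
tool [0.42   0.2894] -15.51 0.212 592.0
tool [0.4195 0.2883] -15.08 0.057 592.0
tool [0.4206 0.2904] -15.34 0.087 222.0
```

Emit:
arm_command:
  steps:
    - {"slide": [0.0366,-0.0405,-0.0125],"rot": [0,0,-1.8],"grip": 0.7}
    - {"slide": [0.0366,-0.0405,-0.0125],"grip": 0.7}
    - {"slide": [0.0366,-0.0405,-0.0125],"grip": 0.7}
    - {"slide": [0.0366,-0.0405,-0.0125],"grip": 0.7}
    - {"slide": [0.0366,-0.0405,-0.0125],"grip": 0.7}
    - {"slide": [0.0366,-0.0405,-0.0125],"grip": 0.7}
    - {"slide": [0.0366,-0.0405,-0.0125],"grip": 0.7}
    - {"slide": [0.0366,-0.0405,-0.0125],"grip": 0.7}
  newtons: 40

```text
schema error: expected keys rot, slide, grip
```

Emit:
arm_command:
  steps:
    - {"slide": [0,0,0],"grip": 0.7}
    - {"slide": [0,0,0],"grip": 0.7}
    - {"slide": [0,0,0],"grip": 0.7}
    - {"slide": [0,0,0],"grip": 0.7}
    - {"slide": [0,0,0],"grip": 0.7}
    - {"slide": [0,0,0],"grip": 0.7}
    - {"slide": [0,0,0],"grip": 0.7}
    - {"slide": [0,0,0],"grip": 0.7}

```text
schema error: expected keys rot, slide, grip
```

Run:
```python
from fit import *
from bench import eyes, sensors
p=eyes.camera("wrist"); cv2.imwrite("pics/w1.png",p["pixels"][...,::-1])
d=eyes.look_for("pry_tool",p); print([(x['bbox'],x['conf']) for x in d])
m=hue(p["pixels"],20,35)/255.; print(m.sum())
print(fit(HAND,[(m,p["intrinsics"],p["pose"])],[.42,.289,-.267]))
print(sensors.read_state()['ee_pos'])
```

```text
[]
860.0
(array([ 0.48666667,  0.249     , -0.467     ]), np.float64(1.0))
[0.14602274 0.60773727 0.22261919]
```

View pics/w1.png

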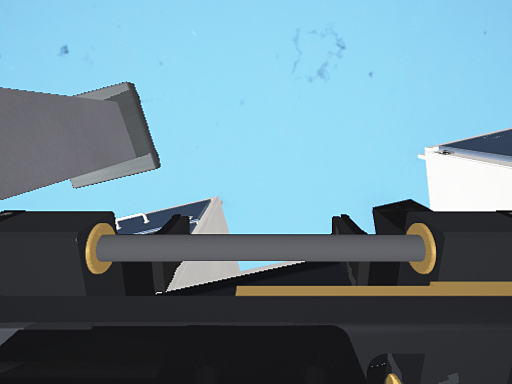

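The move was refused because every row needs all three keys, so the wrist camera still shows the floor. I'll resend it in full.

Emit:
arm_command:
  steps:
    - {"slide": [0.0366,-0.0405,-0.0125],"rot": [0,0,-1.8],"grip": 0.7}
    - {"slide": [0.0366,-0.0405,-0.0125],"rot": [0,0,0],"grip": 0.7}
    - {"slide": [0.0366,-0.0405,-0.0125],"rot": [0,0,0],"grip": 0.7}
    - {"slide": [0.0366,-0.0405,-0.0125],"rot": [0,0,0],"grip": 0.7}
    - {"slide": [0.0366,-0.0405,-0.0125],"rot": [0,0,0],"grip": 0.7}
    - {"slide": [0.0366,-0.0405,-0.0125],"rot": [0,0,0],"grip": 0.7}
    - {"slide": [0.0366,-0.0405,-0.0125],"rot": [0,0,0],"grip": 0.7}
    - {"slide": [0.0366,-0.0405,-0.0125],"rot": [0,0,0],"grip": 0.7}
  newtons: 40

```text
time: 1.6
ee_pos: [0.4399, 0.2824, 0.1225]
eef_rot: [0.133, 0.991, 0.0, 0.0]
ft_force: [-0.3, 0.6, 0.2]
width: 0.0606
grip_force: 0.0
```

Run:
```python
from fit import *
from bench import eyes, sensors
p=eyes.camera("wrist"); p=eyes.camera("wrist"); cv2.imwrite("pics/w2.png",p["pixels"][...,::-1])
d=eyes.look_for("pry_tool",p); print([(x['bbox'],x['conf']) for x in d])
s=sensors.read_state(); print(s['ee_pos'],s['eef_rot'],s['time'])
m=hue(p["pixels"],20,35)/255.
if d: 
  m=keep(m,d[0]['bbox'][:]*255 if 0 else d[0]['bbox'])*255; print(m.sum()); print(fit(HAND,[(m,p["intrinsics"],p["pose"])],[.42,.289,-.267]))
```

```text
[([254.9, 115.0, 279.6, 231.8], 0.59)]
[0.44037841 0.28082588 0.12211108] [ 1.35980896e-01  9.90711278e-01 -6.00131466e-04 -5.46131488e-06] 1.75
451.0
(array([ 0.42140757,  0.2878722 , -0.26198369]), np.float64(3.664084170253467))
```

View pics/w2.png

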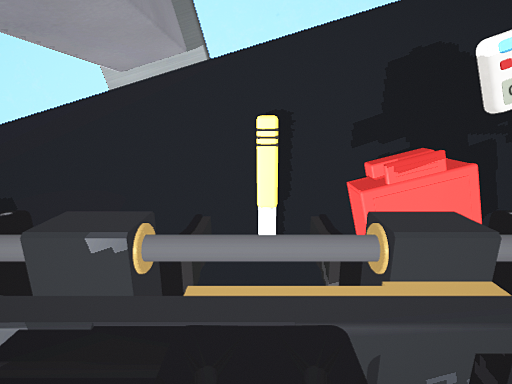

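The tool handle is centred between the fingers (columns 257–278, fingers about 190–330) and the red case is clear to the side. Going down.

Emit:
arm_command:
  steps:
    - {"slide": [-0.001,0.003,-0.03],"rot": [0,0,0],"grip": 0.7}
    - {"slide": [0,0,-0.03],"rot": [0,0,0],"grip": 0.7}
    - {"slide": [0,0,-0.03],"rot": [0,0,0],"grip": 0.7}
    - {"slide": [0,0,-0.02],"rot": [0,0,0],"grip": 0.7}
    - {"slide": [0,0,-0.009],"rot": [0,0,0],"grip": 0.7}
    - {"slide": [0,0,0],"rot": [0,0,0],"grip": 0.7}
    - {"slide": [0,0,0],"rot": [0,0,0],"grip": 0.7}
    - {"slide": [0,0,0],"rot": [0,0,0],"grip": 0.0}
  newtons: 40

```text
time: 2.75
ee_pos: [0.4382, 0.2872, 0.0044]
eef_rot: [0.133, 0.991, 0.001, 0.0]
ft_force: [0.1, 0.6, -0.8]
width: 0.0566
grip_force: 0.0
```

Emit:
arm_command:
  steps:
    - {"slide": [0,0,0],"rot": [0,0,0],"grip": 0}
    - {"slide": [0,0,0],"rot": [0,0,0],"grip": 0}
    - {"slide": [0,0,0],"rot": [0,0,0],"grip": 0}
    - {"slide": [0,0,0],"rot": [0,0,0],"grip": 0}
    - {"slide": [0,0,0],"rot": [0,0,0],"grip": 0}
    - {"slide": [0,0,0],"rot": [0,0,0],"grip": 0}
    - {"slide": [0,0,0],"rot": [0,0,0],"grip": 0}
    - {"slide": [0,0,0],"rot": [0,0,0],"grip": 0}

```text
time: 3.75
ee_pos: [0.4378, 0.2866, 0.0036]
eef_rot: [0.133, 0.991, -0.0, -0.0]
ft_force: [-0.7, -2.6, 0.9]
width: 0.0197
grip_force: 40.0
```

Emit:
arm_command:
  steps:
    - {"slide": [-0.01,0,0.035],"rot": [0,0,0],"grip": 0}
    - {"slide": [-0.01,0,0.035],"rot": [0,0,0],"grip": 0}
    - {"slide": [-0.004,-0.034,0],"rot": [0,0,0.93],"grip": 0}
    - {"slide": [-0.004,-0.034,0],"rot": [0,0,0.93],"grip": 0}
    - {"slide": [-0.004,-0.034,0],"rot": [0,0,0.93],"grip": 0}
    - {"slide": [-0.004,-0.034,0],"rot": [0,0,0.93],"grip": 0}
    - {"slide": [-0.004,-0.034,0],"rot": [0,0,0.93],"grip": 0}
    - {"slide": [-0.004,-0.034,0],"rot": [0,0,0.93],"grip": 0}

```text
time: 4.75
ee_pos: [0.3937, 0.0819, 0.0736]
eef_rot: [0.084, 0.996, 0.0, 0.0]
ft_force: [0.7, -0.9, -1.1]
width: 0.0197
grip_force: 40.0
```

Emit:
arm_command:
  steps:
    - {"slide": [0,0,0],"rot": [0,0,0],"grip": 0}
    - {"slide": [0,0,0],"rot": [0,0,0],"grip": 0}
    - {"slide": [0,0,-0.01],"rot": [0,0,0],"grip": 0}
    - {"slide": [0,0,-0.01],"rot": [0,0,0],"grip": 0}
    - {"slide": [0,0,0],"rot": [0,0,0],"grip": 0}
    - {"slide": [0,0,0],"rot": [0,0,0],"grip": 0}
    - {"slide": [0,0,0],"rot": [0,0,0],"grip": 0}
    - {"slide": [0,0,0],"rot": [0,0,0],"grip": 0}

```text
time: 5.75
ee_pos: [0.394, 0.0828, 0.0538]
eef_rot: [0.085, 0.996, 0.0, 0.0]
ft_force: [-0.8, -0.3, -0.1]
width: 0.0195
grip_force: 40.0
```

```bash
cat > shot.py <<'E'
import sys
from fit import *
from bench import eyes, sensors
n,tag,x0,y0,x1,y1,f=sys.argv[1],sys.argv[2],*map(float,sys.argv[3:8])
p=eyes.camera(n); np.savez(f"{tag}.npz",K=p["intrinsics"],T=p["pose"],im=p["pixels"])
a=p["pixels"][int(y0):int(y1),int(x0):int(x1),::-1]
cv2.imwrite(f"pics/{tag}.png",cv2.resize(a,None,fx=f,fy=f,interpolation=cv2.INTER_CUBIC))
s=sensors.read_state(); print(np.round(s['ee_pos'],4),np.round(s['eef_rot'],4),s['time'],np.round(s['ft_force'],1),s['grip_force'])
E
python3 shot.py side s2 190 110 390 300 3
```

```text
[0.3939 0.0828 0.0538] [8.480e-02 9.964e-01 2.000e-04 2.000e-04] 5.8 [-0.7  0.4 -1.4] 39.95438754558563
```

View pics/s2.png

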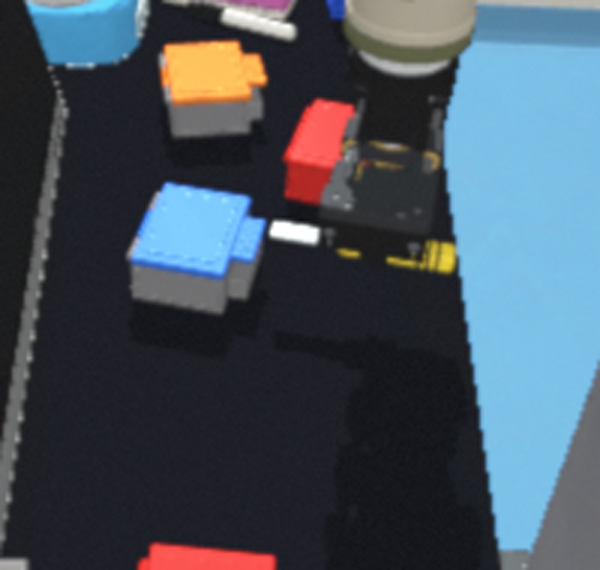

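The tool is held level. The blade tip is at crop (270,230), just in front of the tab at (262,240). I'll compare the blade with its prediction to get the along-offset and pitch.

```bash
cat > blade.py <<'E'
from fit import *
from scipy.spatial.transform import Rotation as Ro
def pred(box_,ee,q,off,pitch,zoff=.0036):
    # tool frame from gripper: yaw of tool = gripper -x axis
    R=Ro.from_quat(q).as_matrix(); X=-R[:,0]; Z=-R[:,2]; B=np.c_[X,np.cross(Z,X),Z]
    L=np.r_[off,0,zoff]
    P=(box_-L)@Ro.from_euler('y',-pitch).as_matrix().T   # pitch>0: tip up
    return P@B.T+ee
def fitblade(d,ee,q,roi):
    h=cv2.cvtColor(d['im'],cv2.COLOR_RGB2HSV); m=cv2.inRange(h,(0,0,150),(180,60,255)); m=keep(m,roi,0)
    def r(p):
        S=4; o=np.zeros((384*S,512*S),np.uint8); uv=(proj(pred(BLADE[0],ee,q,p[0],p[1]),d['K'],d['T'])+.5)*S
        cv2.fillConvexPoly(o,cv2.convexHull(np.round(uv*16).astype(np.int32)),255,shift=4)
        o=cv2.resize(o,(512,384),interpolation=cv2.INTER_AREA)/255.; return np.abs(o-m)[roi[1]:roi[3],roi[0]:roi[2]].sum()/m.sum()
    s=minimize(r,[.018,0],method='Nelder-Mead',options=dict(initial_simplex=[[.018,0],[.024,0],[.018,.06]])); return s.x[0],np.degrees(s.x[1]),s.fun,m.sum()
E
python3 - <<'E'
from blade import *
d=np.load('s2.npz')
ee=np.array([.3939,.0828,.0538]); q=[.0848,.9964,0,0]
print(fitblade(d,ee,q,(277,180,300,195)))
c=np.cos(np.radians(-9.7));s=np.sin(np.radians(-9.7)); v=ee[:2]-[.540,.0556]
print("TCP in case:",v@[c,s],v@[-s,c], "yaw",-2*np.degrees(np.arctan(.0848/.9964)))
t=np.load('top0.npz'); m=keep(hue(t['im'],0,8)|hue(t['im'],172,180),(290,202,332,238)); print(fit(LID,[(m,t['K'],t['T'])],[.42,-.085,-.2]))
o=np.load('side0.npz')
for nm in ('side0.npz','s2.npz'):
    o=np.load(nm); print(fit(LID,[(keep(hue(o['im'],100,130),(230,170,282,205)),o['K'],o['T'])],[.54,.055,-.17]))
E
```

```text
(np.float64(0.0162743911743164), np.float64(-0.06050782623444256), np.float64(0.3836968495263273), np.float64(89.0))
TCP in case: -0.14859418795804963 0.0021948360047699313 yaw -9.72902887552105
(array([ 0.41642085, -0.08289707, -0.22432694]), np.float64(0.1465527005025837))
(array([ 0.5401147 ,  0.05393898, -0.16962887]), np.float64(0.06718761305260113))
(array([ 0.54025695,  0.0540491 , -0.17435595]), np.float64(0.06804734797144664))
```

Emit:
arm_command:
  steps:
    - {"slide": [-0.002,-0.001,-0.01],"rot": [0,0,0],"grip": 0}
    - {"slide": [-0.001,-0.001,-0.01],"rot": [0,0,0],"grip": 0}
    - {"slide": [0,0,-0.01],"rot": [0,0,0],"grip": 0}
    - {"slide": [0,0,0],"rot": [0,0,0],"grip": 0}
    - {"slide": [0,0,0],"rot": [0,0,0],"grip": 0}
    - {"slide": [0,0,0],"rot": [0,0,0],"grip": 0}
    - {"slide": [0,0,0],"rot": [0,0,0],"grip": 0}
    - {"slide": [0,0,0],"rot": [0,0,0],"grip": 0}

```text
time: 6.8
ee_pos: [0.3909, 0.0808, 0.0237]
eef_rot: [0.085, 0.996, 0.0, 0.0]
ft_force: [0.3, -0.4, -0.8]
width: 0.0195
grip_force: 40.0
```

Emit:
arm_command:
  steps:
    - {"slide": [0.003,-0.0005,0],"rot": [0,0,0],"grip": 0}
    - {"slide": [0.003,-0.0005,0],"rot": [0,0,0],"grip": 0}
    - {"slide": [0.003,-0.0005,0],"rot": [0,0,0],"grip": 0}
    - {"slide": [0.003,-0.0005,0],"rot": [0,0,0],"grip": 0}
    - {"slide": [0.003,-0.0005,0],"rot": [0,0,0],"grip": 0}
    - {"slide": [0,0,0],"rot": [0,0,0],"grip": 0}
    - {"slide": [0,0,0],"rot": [0,0,0],"grip": 0}
    - {"slide": [0,0,0],"rot": [0,0,0],"grip": 0}

```text
time: 7.8
ee_pos: [0.4057, 0.0782, 0.0236]
eef_rot: [0.085, 0.996, 0.0, -0.0]
ft_force: [-0.0, 0.1, -1.2]
width: 0.0196
grip_force: 40.0
```

```bash
python3 shot.py side s3 230 150 350 240 6
```

```text
[0.4057 0.0783 0.0236] [ 8.480e-02  9.964e-01  1.000e-04 -0.000e+00] 7.85 [0.3 0.5 0.1] 39.95434820652008
```

View pics/s3.png

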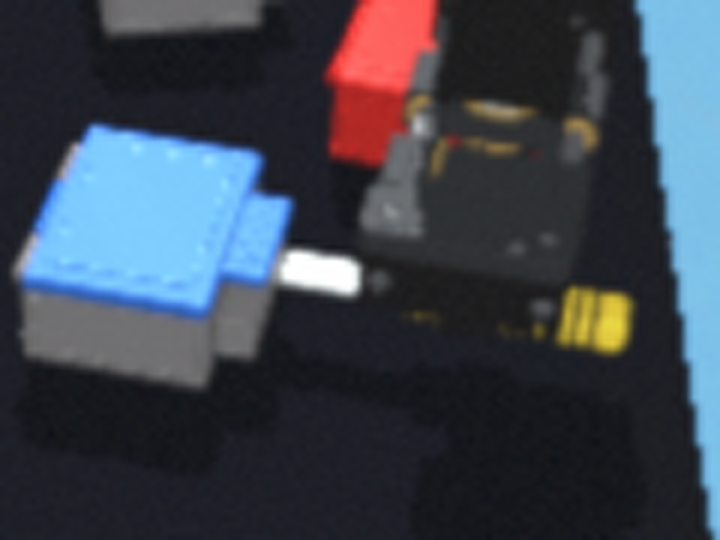

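The blade is 4 mm under the tab at mid gap (entering at crop 285,265), with no contact force. Now I insert deeper, lift to touch, then follow the arc.

Emit:
arm_command:
  steps:
    - {"slide": [0.0035,-0.0006,0],"rot": [0,0,0],"grip": 0}
    - {"slide": [0.0033,-0.0006,0],"rot": [0,0,0],"grip": 0}
    - {"slide": [0.003,-0.0005,0],"rot": [0,0,0],"grip": 0}
    - {"slide": [0,0,0],"rot": [0,0,0],"grip": 0}
    - {"slide": [0,0,0.002],"rot": [0,0,0],"grip": 0}
    - {"slide": [0,0,0.002],"rot": [0,0,0],"grip": 0}
    - {"slide": [0,0,0.002],"rot": [0,0,0],"grip": 0}
    - {"slide": [0,0,0.001],"rot": [0,0,0],"grip": 0}
  newtons: 50

```text
time: 8.85
ee_pos: [0.4157, 0.0766, 0.0308]
eef_rot: [0.085, 0.996, 0.0, 0.0]
ft_force: [-0.4, -0.3, -1.6]
width: 0.0191
grip_force: 50.0
```

Emit:
arm_command:
  steps:
    - {"slide": [0.0003,0,0.0072],"rot": [0,0,0],"grip": 0}
    - {"slide": [0.001,-0.0002,0.0072],"rot": [0,0,0],"grip": 0}
    - {"slide": [0.0015,-0.0003,0.0071],"rot": [0,0,0],"grip": 0}
    - {"slide": [0.0022,-0.0004,0.0069],"rot": [0,0,0],"grip": 0}
    - {"slide": [0.0028,-0.0005,0.0067],"rot": [0,0,0],"grip": 0}
    - {"slide": [0.0033,-0.0006,0.0064],"rot": [0,0,0],"grip": 0}
    - {"slide": [0.0038,-0.0007,0.0061],"rot": [0,0,0],"grip": 0}
    - {"slide": [0.0043,-0.0007,0.0058],"rot": [0,0,0],"grip": 0}

```text
time: 9.85
ee_pos: [0.4351, 0.0731, 0.0844]
eef_rot: [0.085, 0.996, 0.0, 0.0]
ft_force: [-0.0, -0.2, -1.0]
width: 0.0192
grip_force: 50.0
```

```bash
python3 shot.py side s4 200 100 350 220 5
```

```text
[0.436  0.0731 0.0851] [8.490e-02 9.964e-01 3.000e-04 7.000e-04] 9.9 [-0.2 -0.6 -0.3] 49.953652024269104
```

View pics/s4.png

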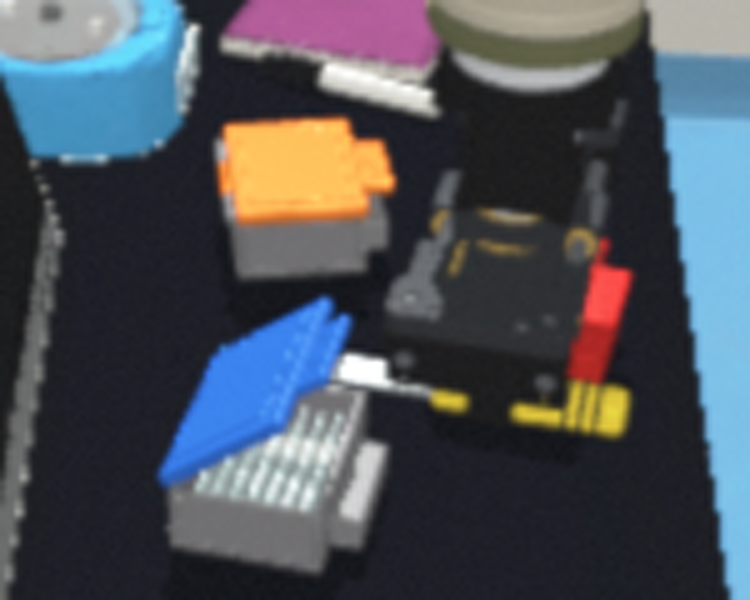

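The lid is at about 40° on the blade tip (crop 340,365) and the orange lid is shut. I continue the arc.

Emit:
arm_command:
  steps:
    - {"slide": [0.0048,-0.0008,0.0053],"rot": [0,0,0],"grip": 0}
    - {"slide": [0.0052,-0.0009,0.0049],"rot": [0,0,0],"grip": 0}
    - {"slide": [0.0057,-0.001,0.0044],"rot": [0,0,0],"grip": 0}
    - {"slide": [0.006,-0.001,0.0039],"rot": [0,0,0],"grip": 0}
    - {"slide": [0.005,-0.0009,0.0027],"rot": [0,0,0],"grip": 0}
    - {"slide": [0.0052,-0.0009,0.0024],"rot": [0,0,0],"grip": 0}
    - {"slide": [0.0053,-0.0009,0.0019],"rot": [0,0,0],"grip": 0}
    - {"slide": [0,0,0],"rot": [0,0,0],"grip": 0}

```text
time: 10.9
ee_pos: [0.4726, 0.0665, 0.1096]
eef_rot: [0.085, 0.996, -0.0, 0.0]
ft_force: [-0.2, -0.3, 0.6]
width: 0.0192
grip_force: 50.0
```

Emit:
arm_command:
  steps:
    - {"slide": [0,0,0],"rot": [0,0,0],"grip": 0}
    - {"slide": [0,0,0],"rot": [0,0,0],"grip": 0}
    - {"slide": [-0.01,0.0017,0],"rot": [0,0,0],"grip": 0}
    - {"slide": [-0.015,0.0025,0],"rot": [0,0,0],"grip": 0}
    - {"slide": [-0.015,0.0025,0],"rot": [0,0,0],"grip": 0}
    - {"slide": [-0.015,0.0025,0],"rot": [0,0,0],"grip": 0}
    - {"slide": [-0.015,0.0025,0],"rot": [0,0,0],"grip": 0}
    - {"slide": [0,0,0],"rot": [0,0,0],"grip": 0}

```text
time: 11.9
ee_pos: [0.4011, 0.0788, 0.1096]
eef_rot: [0.084, 0.996, 0.0, -0.0]
ft_force: [-0.3, -0.3, -1.6]
width: 0.0194
grip_force: 50.0
```

```bash
python3 shot.py side s5 200 100 350 220 5
```

```text
[0.4019 0.0787 0.1097] [8.450e-02 9.964e-01 4.000e-04 3.000e-04] 11.95 [-0.   0.3 -0.9] 49.954074025154114
```

View pics/s5.png

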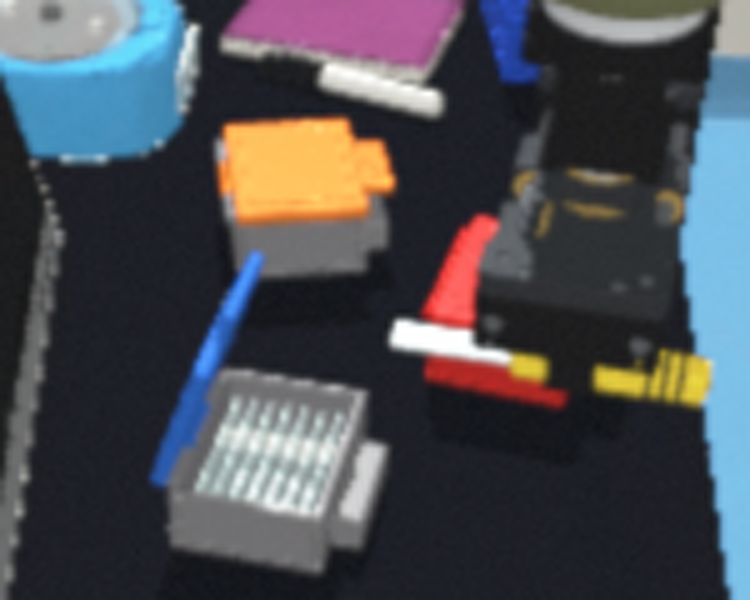

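The lid stands by itself at about 72°, clear of the blade, and the orange lid is shut. Now I lay the tool down to the left.

Emit:
arm_command:
  steps:
    - {"slide": [0.0075,0.043,0],"rot": [0,0,0],"grip": 0}
    - {"slide": [0.0075,0.043,0],"rot": [0,0,0],"grip": 0}
    - {"slide": [0.0075,0.043,0],"rot": [0,0,0],"grip": 0}
    - {"slide": [0.0075,0.043,0],"rot": [0,0,0],"grip": 0}
    - {"slide": [0,0,-0.025],"rot": [0,0,0],"grip": 0}
    - {"slide": [0,0,-0.025],"rot": [0,0,0],"grip": 0}
    - {"slide": [0,0,-0.025],"rot": [0,0,0],"grip": 0}
    - {"slide": [0,0,-0.015],"rot": [0,0,0],"grip": 0}

```text
time: 12.95
ee_pos: [0.4321, 0.2501, 0.0182]
eef_rot: [0.085, 0.996, -0.0, -0.0]
ft_force: [0.2, 0.0, -1.8]
width: 0.0196
grip_force: 50.0
```

Emit:
arm_command:
  steps:
    - {"slide": [0,0,-0.005],"rot": [0,0,0],"grip": 0}
    - {"slide": [0,0,-0.005],"rot": [0,0,0],"grip": 0}
    - {"slide": [0,0,-0.003],"rot": [0,0,0],"grip": 0}
    - {"slide": [0,0,-0.002],"rot": [0,0,0],"grip": 0}
    - {"slide": [0,0,0],"rot": [0,0,0],"grip": 0}
    - {"slide": [0,0,0],"rot": [0,0,0],"grip": 0}
    - {"slide": [0,0,0],"rot": [0,0,0],"grip": 0}
    - {"slide": [0,0,0],"rot": [0,0,0],"grip": 0}

```text
time: 13.95
ee_pos: [0.432, 0.2504, 0.0046]
eef_rot: [0.085, 0.996, 0.0, 0.0]
ft_force: [-0.7, -0.2, -0.4]
width: 0.0194
grip_force: 50.0
```

Emit:
arm_command:
  steps:
    - {"slide": [0,0,-0.0008],"rot": [0,0,0],"grip": 0}
    - {"slide": [0,0,0],"rot": [0,0,0],"grip": 0}
    - {"slide": [0,0,0],"rot": [0,0,0],"grip": 0.5}
    - {"slide": [0,0,0],"rot": [0,0,0],"grip": 0.5}
    - {"slide": [0,0,0],"rot": [0,0,0],"grip": 0.5}
    - {"slide": [0,0,0],"rot": [0,0,0],"grip": 0.5}
    - {"slide": [0,0,0],"rot": [0,0,0],"grip": 0.5}
    - {"slide": [0,0,0],"rot": [0,0,0],"grip": 0.5}

```text
time: 14.95
ee_pos: [0.432, 0.2504, 0.0037]
eef_rot: [0.085, 0.996, 0.0, -0.0]
ft_force: [0.2, 0.5, 0.1]
width: 0.0435
grip_force: 0.0
```

Emit:
arm_command:
  steps:
    - {"slide": [0,0,0.01],"rot": [0,0,0],"grip": 0.5}
    - {"slide": [0,0,0.03],"rot": [0,0,0],"grip": 0.5}
    - {"slide": [0,0,0.04],"rot": [0,0,0],"grip": 0.5}
    - {"slide": [0,0,0.04],"rot": [0,0,0],"grip": 0.5}
    - {"slide": [0,0,0.04],"rot": [0,0,0],"grip": 0.5}
    - {"slide": [0,0,0.03],"rot": [0,0,0],"grip": 0.5}
    - {"slide": [0,0,0],"rot": [0,0,0],"grip": 0.5}
    - {"slide": [0,0,0],"rot": [0,0,0],"grip": 0.5}

```text
time: 15.95
ee_pos: [0.4317, 0.2502, 0.1935]
eef_rot: [0.085, 0.996, -0.0, -0.0]
ft_force: [-0.1, -0.9, -0.3]
width: 0.0436
grip_force: 0.0
```

```bash
python3 shot.py side s6 180 100 380 290 3; python3 -c "
from fit import *
o=np.load('s6.npz');m=hue(o['im'],20,35);print(fit(HAND,[(keep(m,(230,200,380,290)),o['K'],o['T'])],[.416,.253,-.17]))"
```

```text
[0.4315 0.2501 0.193 ] [ 8.480e-02  9.964e-01 -4.000e-04 -4.000e-04] 16.0 [-0.1 -0.  -0.2] 0.0
(array([ 0.41400093,  0.25304441, -0.15968037]), np.float64(0.0564691699464596))
```

View pics/s6.png

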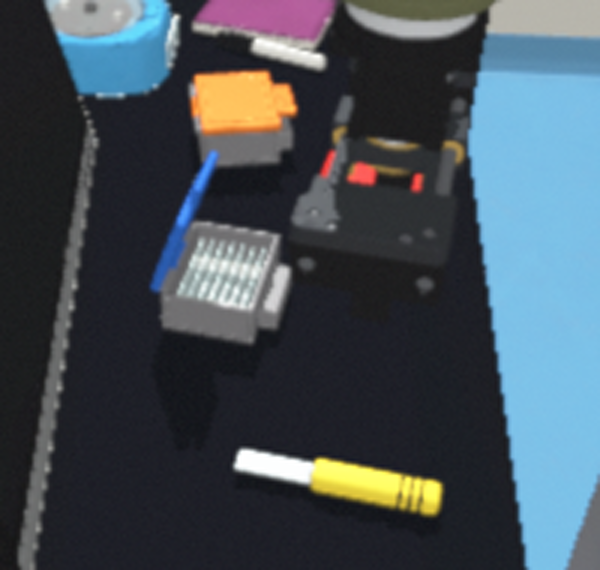

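The tool lies flat at crop (340,480), the blue lid stands open at (185,220), the orange lid is shut and the gripper is clear.

```bash
python3 -c "
from bench import order; print(order.close_job())"
```

```text
the job is handed in; nothing more can be done
None
```

The blue lid stands open by itself at about 72° (judged from the camera view and the motion), the orange lid stayed shut, and the pry tool lies flat on the worktop, released; I handed the job in at about 16 s.

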